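# Match and screw the lids onto two sample jars

### The job

Close both open sample jars: find by trying which of the two blue lids threads onto which jar, and screw each one on until it is fully home, level and down on the rim. Leave the mouse, the power adapter, the sample box and the cleaner bottle standing where they are.

Things in the scene. Friction and masses are not known exactly. Their poses are not given: they have to be found in the camera images.
- lid_1_mid (a point): screw lid 1: blue ribbed steel cap, 56 mm in diameter, 24.5 mm high, about 150 g, lying open side down. The point is its centre, half-way up (12.25 mm above its lower edge); z is its axis, up out of its closed top. The two lids look alike outside, but each threads onto only one of the jars; which one changes from start to start, whatever the numbers
- lid_2_mid (a point): screw lid 2: blue ribbed steel cap, 56 mm in diameter, 24.5 mm high, about 150 g, lying open side down. The point is its centre, half-way up (12.25 mm above its lower edge); z is its axis, up out of its closed top. The two lids look alike outside, but each threads onto only one of the jars; which one changes from start to start, whatever the numbers
- jar_1_rim (a point): jar 1: open amber glass jar, 53 mm in diameter, in a dark 72 mm square, 22 mm high holder, all fixed to the desk. The point is the centre of its rim, 80 mm above the desk; z up along its axis; x and y tell nothing of the thread. One jar has a 41 mm neck (47 over the thread), the other a 33 mm neck (39); both 20 mm tall. Clockwise from above screws a lid on; fully home its centre is 5.25 mm below this point
- jar_2_rim (a point): jar 2: open amber glass jar, 53 mm in diameter, in a dark 72 mm square, 22 mm high holder, all fixed to the desk. The point is the centre of its rim, 80 mm above the desk; z up along its axis; x and y tell nothing of the thread. One jar has a 41 mm neck (47 over the thread), the other a 33 mm neck (39); both 20 mm tall. Clockwise from above screws a lid on; fully home its centre is 5.25 mm below this point
- lid_1: the body of screw lid 1, origin at the centre of its lower edge. Both lids: skirt 17.5 mm deep, 50 mm wide inside, with four thread lugs that leave a 43 mm opening in one lid and 35 mm in the other. Turned clockwise under a light downward push, the right lid goes on sinking by about 6.5 mm per 90 deg and is home within about 160 deg in all; it may be regrasped on the way and stays where it is left
- lid_2: the body of screw lid 2, origin at the centre of its lower edge. Both lids: a wrong lid never comes home however far it is turned. The tight one stays on the rim, its centre about 6 mm above the rim point; the loose one drops over the neck onto its lower collar and spins there, its centre about 1 mm below the rim point (4 mm above home). Both lift straight off. Over 25 N may jam a lid askew
- mouse: bystander: black computer mouse, loose on the desk, about 92 by 56 mm and 30 mm high; origin at the centre of its underside, x along its length
- adapter: bystander: black power adapter, a loose block 72 by 50 mm and 30 mm high with a 12 mm stub at its +x end; origin at the centre of its underside, x along its length
- samplebox: bystander: small closed grey and white sample box, loose, 56 by 56 mm and 22 mm high; origin at the centre of its underside
- cleaner: bystander: white lens-cleaner bottle with a green label and red cap, loose, upright, 44 mm in diameter and 115 mm high, standing between the lids and the jars; origin at the centre of its underside
- controller: two stacked grey instrument controllers, fixed obstacle, 220 mm (x) by 150 mm (y) and 110 mm high, with knobs on its -y face standing out 10 mm; origin at the centre of its underside
There are look-alikes about, which are no part of the job. Leave any turquoise or yellow look-alike of the lid_2 alone.

How it is judged:
At the end, for the whole second after the job is handed in: Each jar carries one lid, screwed home: the lid's centre at least 3.5 mm below the jar's rim point (5.25 mm when fully down), within 4 mm of its axis, tilted less than 4 degrees and at rest ((((z of lid_1_mid in the frame of jar_1_rim between -0.008 and -0.0035 m and horizontal distance between lid_1_mid and jar_1_rim below 0.004 m and angle between lid_1_mid's own z axis and vertical below 0.07 rad and linear speed of lid_1 below 0.02 m/s) and (z of lid_2_mid in the frame of jar_2_rim between -0.008 and -0.0035 m and horizontal distance between lid_2_mid and jar_2_rim below 0.004 m and angle between lid_2_mid's own z axis and vertical below 0.07 rad and linear speed of lid_2 below 0.02 m/s)) or ((z of lid_1_mid in the frame of jar_2_rim between -0.008 and -0.0035 m and horizontal distance between lid_1_mid and jar_2_rim below 0.004 m and angle between lid_1_mid's own z axis and vertical below 0.07 rad and linear speed of lid_1 below 0.02 m/s) and (z of lid_2_mid in the frame of jar_1_rim between -0.008 and -0.0035 m and horizontal distance between lid_2_mid and jar_1_rim below 0.004 m and angle between lid_2_mid's own z axis and vertical below 0.07 rad and linear speed of lid_2 below 0.02 m/s)))); the robot touches nothing.
It fails at once if the mouse is pushed more than 25 mm or tipped (distance of mouse from where it was at the start of the episode above 0.025 m or angle between mouse's own z axis and vertical above 0.4 rad).
It fails at once if the adapter is pushed more than 25 mm or tipped (distance of adapter from where it was at the start of the episode above 0.025 m or angle between adapter's own z axis and vertical above 0.4 rad).
It fails at once if the samplebox is pushed more than 25 mm or tipped (distance of samplebox from where it was at the start of the episode above 0.025 m or angle between samplebox's own z axis and vertical above 0.4 rad).
It fails at once if the cleaner is pushed more than 25 mm or tipped (distance of cleaner from where it was at the start of the episode above 0.025 m or angle between cleaner's own z axis and vertical above 0.4 rad).
It also fails if it takes over 72 s, if anything falls off the work surface, if the arm or the gripper's body presses on something with over 40 N, if the wrist force passes 120 N, or if a joint passes its speed limit or range.

### The arm

A 7-joint arm with a two-finger parallel gripper is mounted at the origin on the work surface. World frame = base frame: x ahead of the robot, y to its left, z up, the work surface at z = 0. Lengths are in m, angles in rad, forces in N, time in s.
With the tool pointing down it reaches from about 0.35 to 0.9 m from the base axis. Payload 7.2 kg.
Tool frame: the origin (TCP) lies at the very end of the fingers, on their centre line; the grasp point (between the pads) lies 19 mm behind it; z points along the fingers, y is the direction in which the jaws open and shut (so a half turn about z gives the same grasp; the last joint's range is limited). The gripper opens to 88 mm and grips with 3 to 60 N. Pads are 20 mm wide; open, the fingers measure 115 mm over their backs; the gripper's body (75 mm by 178 mm) begins 61 mm behind the grasp point.
Start: joints at [1.221, 0.411, -0.013, 1.596, 0.006, 1.134, -0.082], TCP at [0.174, -0.6, 0.223] pointing down, gripper open.
Joint ranges: [-2.95, 2.95], [-0.29, 1.99], [-1.47, 1.44], [0.14, 2.54], [-1.03, 4.17], [0.13, 1.85], [-2.86, 2.86]. Speed limits (rad/s): [2.39, 2.39, 3.01, 3.01, 3.14, 3.14, 3.14].

### API

Orientations are given as [roll, pitch, yaw] about the fixed x, y, z axes, in that order (R = Rz(yaw) Ry(pitch) Rx(roll)).
In Python, from workcell import bot, camera, camera_model gives the robot as it stands.
- The arm moves only by the tool send_rows, never from a script. Its arguments are lists of equal length, an entry for each row: "claw": the closure in counts, from 0 (fully open) to 255 (shut); "travel": the shift along the world's x, y, z in cm, a list of three; "rot": the turn, a rotation vector about the world's x, y, z in degrees, a list of three. In form: {"claw": [claw, ...], "travel": [[tx, ty, tz], ...], "rot": [[ax, ay, az], ...]}. A call has 1 to 8 rows; each row is the pose to reach, as a shift and turn from the pose commanded when the call began; what a row does not reach only later rows make up. A row lasts 1/10 s, in which the tool goes at most 50 mm and 8.59 degrees, less where a joint would pass 70% of its speed; a pose out of reach is approached as far as the arm can. A call with a gripper value outside its range is refused whole. The fingers move at their own pace and stop on an object; "grip_force" is the grip in N (left out, the last holds). Time passes only in rows, so rows that repeat a pose let the fingers close. It gives the time, the measured TCP pose, the force and the opening at its end, in the units of the state.
- bot.observe(): the state, without advancing time (a new reading comes with each control period).
- camera(name): name is "scene" or "top"; returns (picture, depth): 480x640x3 uint8, red, green, blue; 480x640 float32, m along the optical axis (not along the pixel's ray), 0 where there is no reading.
- camera_model(name): a dict with "mtx" (3x3 intrinsics, pixels), "eye" and "orientation" of the camera in the world. Camera axes: x right, y down, z forward; pixel columns grow to the right and rows downward; lengths in m; the calibration is good to about 2 mm. A picture is of the moment at which its call begins. camera_model takes no time and is no camera call.
- bot.finish_job(): hands the job in, once; it reports no verdict.
The state is a dict: "t": time; "joint_pos": joint angles; "joint_vel": joint speeds; "joint_efforts": joint torques, N m; "tool_pos": TCP position; "ee_rot": TCP orientation; "contact_force": force on the tool from outside, world axes, zero at the start; "ft_torque": the same for the moment, N m; "gripper_width": finger opening in m.
Only numpy, scipy, OpenCV 4.12 (cv2) and the standard library are available. Lean on these libraries where they do the work, as an engineer would, in place of code of your own. Each camera call takes 0.05 s, during which the arm holds its last target. There are 200 camera calls.

## Working session

There is one attempt and no reset: what is moved stays moved. The work goes in short steps, Python scripts to look and compute and a tool call to move; the robot and the scene stay as the last step left them, time stands still between calls to the robot, and variables do not carry over. Pictures are saved under pics/ and viewed, about 8 in all and at most 12, crops included, and the job is handed in when it is done.

Besides the shell and the picture viewer there is one more tool, called after "Request:" as name(argument=value, ...), one argument or row to a line, values as JSON. send_rows: Moves the arm, as the interface text tells. Its arguments: {"type":"object","properties":{"claw":{"type":"array","items":{"type":"number"}},"travel":{"type":"array","items":{"type":"array","items":{"type":"number"}}},"rot":{"type":"array","items":{"type":"array","items":{"type":"number"}}},"grip_force":{"type":"number"}},"required":["claw","travel","rot"]}

```bash
mkdir -p pics; ls
python3 - <<'E'
from workcell import bot, camera, camera_model
import cv2, numpy as np
print(bot.observe())
for n in ("scene","top"):
    p,d=camera(n); m=camera_model(n); print(n,m)
    cv2.imwrite(f"pics/{n}0.png",p[:,:,::-1]); np.save(f"pics/{n}0_d.npy",d)
E
```

```text
pics
{'t': 0.0, 'joint_pos': array([ 1.22077036,  0.41189879, -0.01270882,  1.59706307,  0.00555595,
        1.13428298, -0.0821847 ]), 'joint_vel': array([ 0.00182761, -0.00166356, -0.00071077, -0.00153218,  0.00039058,
       -0.00068232, -0.0004236 ]), 'joint_efforts': array([ 8.83807625e-04, -5.87954128e+01,  6.42189514e-01, -2.91084963e+01,
       -5.37819928e-02,  1.80257700e-02,  1.65487445e-04]), 'tool_pos': array([ 0.17364604, -0.59985676,  0.22180198]), 'ee_rot': array([-3.13997696e+00,  7.61989849e-05,  2.81844469e-01]), 'contact_force': array([ 0.66812682, -0.228194  , -0.3217987 ]), 'ft_torque': array([-0.04471639, -0.01378682, -0.00084458]), 'gripper_width': 0.08767402525642909}
scene {'mtx': array([[532.82467589,   0.        , 314.85008378],
       [  0.        , 532.82467589, 238.67290393],
       [  0.        ,   0.        ,   1.        ]]), 'eye': array([ 1.24546248, -0.52755012,  0.87288315]), 'orientation': array([-2.2864098 , -0.01133239,  0.92328779])}
top {'mtx': array([[503.33972509,   0.        , 317.54408032],
       [  0.        , 503.33972509, 237.00708959],
       [  0.        ,   0.        ,   1.        ]]), 'eye': array([0.33982696, 0.02052569, 1.4240285 ]), 'orientation': array([-2.99367878, -0.01992045, -1.55287972])}
```

View pics/top0.png

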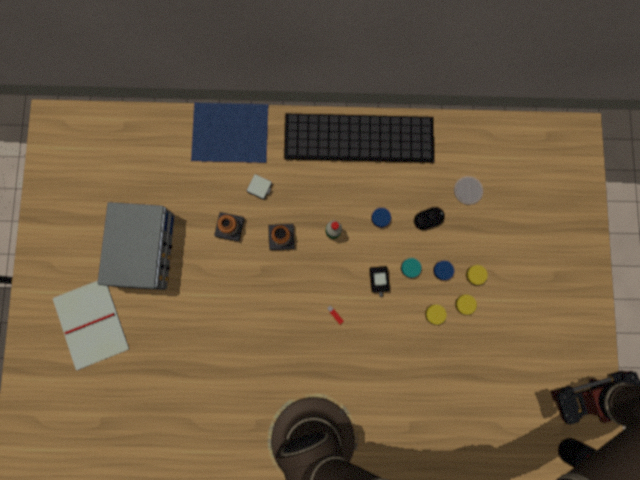

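View pics/scene0.png

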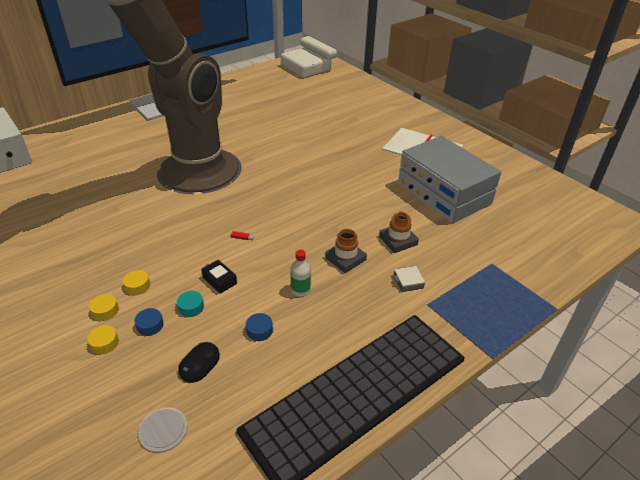

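Top view: the blue lids are at (381,217) and (444,270). The look-alikes are turquoise (412,268), yellow (477,274), (466,304) and (436,314), a grey disc (468,190) and the blue mat (230,132). The jars are at (229,225) and (281,236), the cleaner at (334,229), the mouse at (429,218) and the adapter at (380,279).

```bash
cat > h.py <<'E'
from workcell import bot, camera, camera_model
import cv2, numpy as np
from scipy.spatial.transform import Rotation as Rn
def cam(n):
    m=camera_model(n); return m["mtx"], m["eye"], Rn.from_euler("xyz",m["orientation"]).as_matrix()
def ray(n,uv,z):
    K,e,R=cam(n); uv=np.atleast_2d(uv).astype(float)
    d=np.c_[(uv[:,0]-K[0,2])/K[0,0],(uv[:,1]-K[1,2])/K[1,1],np.ones(len(uv))]@R.T
    return e+d*((z-e[2])/d[:,2])[:,None]
def cloud(n,d):
    K,e,R=cam(n); v,u=np.indices(d.shape)
    return np.stack([(u-K[0,2])/K[0,0]*d,(v-K[1,2])/K[1,1]*d,d],-1)@R.T+e
def proj(n,P):
    K,e,R=cam(n); c=(np.atleast_2d(P)-e)@R; q=c@K.T; return q[:,:2]/q[:,2:]
E
python3 - <<'E'
from h import *
import cv2
for n in ("top","scene"):
    p=cv2.imread(f"pics/{n}0.png"); d=np.load(f"pics/{n}0_d.npy"); C=cloud(n,d)
    hsv=cv2.cvtColor(p,cv2.COLOR_BGR2HSV)
    for name,lo,hi,zt in (("blue",(103,120,50),(125,255,255),.0245),("amber",(3,130,50),(15,255,255),.08),("red",(0,150,90),(4,255,255),.115),("redhi",(174,150,90),(180,255,255),.115)):
        m=cv2.inRange(hsv,lo,hi)
        k,l,s,c=cv2.connectedComponentsWithStats(m)
        for i in range(1,k):
            if 30<s[i,4]<1500:
                b=l==i; Z=C[b]; ok=d[b]>0
                if Z[ok][:,0].max()>1.2 or Z[ok][:,2].max()>.2: continue
                zz=Z[ok][:,2]; top=b&(d>0)&(C[...,2]>zt-.006)&(C[...,2]<zt+.006)
                v,u=np.nonzero(top)
                if len(u)<10: continue
                h=cv2.convexHull(np.c_[u,v].astype(np.int32)); (cx,cy),r=cv2.minEnclosingCircle(h)
                W=ray(n,h[:,0],zt); (wx,wy),wr=cv2.minEnclosingCircle(W[:,:2].astype(np.float32))
                print(n,name,s[i,4],np.round(c[i],1),"zmax %.3f"%zz.max(),"meantop",np.round(C[top].mean(0),4),"circ %.4f %.4f r%.4f"%(wx,wy,wr))
p=cv2.imread("pics/top0.png")
a=cv2.resize(p[170:300,200:360],None,fx=5,fy=5,interpolation=cv2.INTER_CUBIC)[:,:800]
q=cv2.imread("pics/scene0.png"); b=cv2.resize(q[190:350,120:440],None,fx=2.5,fy=2.5,interpolation=cv2.INTER_CUBIC)
cv2.imwrite("pics/crop1.png",np.vstack([a[100:300],b[:400]]))
E
```

```text
top blue 244 [380.9 217.2] zmax 0.032 meantop [ 0.6095 -0.182   0.0242] circ 0.6095 -0.1824 r0.0256
top blue 255 [443.5 270. ] zmax 0.034 meantop [ 0.4627 -0.3577  0.0243] circ 0.4632 -0.3574 r0.0255
top amber 240 [226.6 223.8] zmax 0.085 meantop [0.5742 0.247  0.0783] circ 0.5721 0.2479 r0.0211
top amber 192 [280.4 234.4] zmax 0.085 meantop [0.549  0.0992 0.0783] circ 0.5477 0.0989 r0.0228
top red 43 [334.8 225.3] zmax 0.123 meantop [ 0.5673 -0.0471  0.115 ] circ 0.5671 -0.0468 r0.0097
scene blue 77 [442.8 208.4] zmax 0.038 meantop [0.5766 0.4066 0.0247] circ 0.5764 0.4088 r0.0277
scene blue 577 [148.6 321.6] zmax 0.030 meantop [ 0.4695 -0.36    0.0236] circ 0.4705 -0.3600 r0.0289
scene blue 568 [258.9 326.8] zmax 0.028 meantop [ 0.6168 -0.1841  0.0238] circ 0.6173 -0.1846 r0.0284
scene amber 343 [400.5 222. ] zmax 0.082 meantop [0.5802 0.2461 0.0778] circ 0.5821 0.2450 r0.0219
scene amber 360 [346.4 240.2] zmax 0.082 meantop [0.5539 0.0978 0.0781] circ 0.5538 0.0960 r0.0235
scene red 85 [300.1 254.9] zmax 0.118 meantop [ 0.5741 -0.0484  0.1143] circ 0.5745 -0.0496 r0.0127
```

View pics/crop1.png

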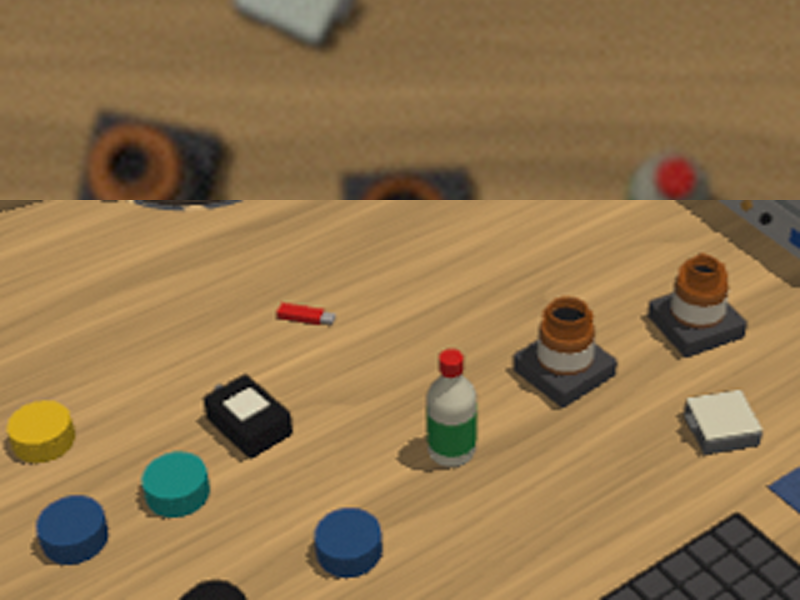

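Run:
```python
from h import *
for n,pts in (("top",[(380.9,217.2),(443.5,270.)]),("scene",[(258.9,326.8),(148.6,321.6)])):
    print(n,ray(n,pts,.01225).round(4).tolist())
# depth check of desk plane, jar amber rings: rim outline at z=.08
for n in ("top","scene"):
    p=cv2.imread(f"pics/{n}0.png"); d=np.load(f"pics/{n}0_d.npy"); C=cloud(n,d)
    ok=(d>0)&(abs(C[...,2])<.01); print(n,"desk z",np.median(C[ok][:,2]))
    hsv=cv2.cvtColor(p,cv2.COLOR_BGR2HSV); m=cv2.inRange(hsv,(3,130,50),(15,255,255)).astype(bool)
    for X in ((.58,.247),(.552,.098)):
        near=np.hypot(C[...,0]-X[0],C[...,1]-X[1])<.045
        # holder: z 15..28 mm dark
        h=near.copy(); h=(np.hypot(C[...,0]-X[0],C[...,1]-X[1])<.07)&(d>0)&(C[...,2]>.008)&(C[...,2]<.2)
        l=cv2.connectedComponents(h.astype(np.uint8))[1]
        v,u=np.nonzero(h&(hsv[...,2]<75)&(C[...,2]<.03)); hull=cv2.convexHull(ray(n,np.c_[u,v],.022)[:,:2].astype(np.float32))
        print(n,"holder",cv2.minAreaRect(hull))
        a=m&near; v,u=np.nonzero(a); print("  amber bbox",u.min(),u.max(),v.min(),v.max(),"z",C[a&(d>0)][:,2].min().round(3))
        v,u=np.nonzero(near&(C[...,2]>.0745)&(d>0)); W=ray(n,cv2.convexHull(np.c_[u,v].astype(np.int32))[:,0],.08)
        (e)=cv2.fitEllipse(W[:,:2].astype(np.float32)); print("  rim ell",np.round(e[0],4),np.round(e[1],4))
```

```text
top [[0.6118, -0.184, 0.0123], [0.464, -0.3611, 0.0123]]
scene [[0.6145, -0.183, 0.0122], [0.4664, -0.3594, 0.0122]]
top desk z -0.0005756711082773869
top holder ((0.5728656053543091, 0.24577224254608154), (0.07196497172117233, 0.07081834226846695), 79.64207458496094)
  amber bbox 217 236 215 233 z 0.015
  rim ell [0.5731 0.2467] [0.0356 0.0417]
top holder ((0.5473027229309082, 0.09859241545200348), (0.07219052314758301, 0.06998413056135178), 4.568892002105713)
  amber bbox 271 289 225 250 z 0.009
  rim ell [0.5479 0.0987] [0.0427 0.0444]
scene desk z -0.00027664563407286957
scene holder ((0.5860903263092041, 0.23880939185619354), (0.07817384600639343, 0.08111576735973358), 82.44706726074219)
  amber bbox 390 410 211 240 z 0.021
  rim ell [0.5817 0.2444] [0.0391 0.0429]
scene holder ((0.5607598423957825, 0.09277041256427765), (0.07863231003284454, 0.07957194745540619), 3.133962869644165)
  amber bbox 336 357 228 259 z 0.02
  rim ell [0.5548 0.0979] [0.0413 0.0455]
```

Request:
send_rows(
  claw=[0,0,0,0,0,0,0,0],
  travel=[
    [5,5,0],
    [9,9,0],
    [12,12,0],
    [15,15,0],
    [19,18,0],
    [22,21,0],
    [25,24,0],
    [28,27,0],
  ],
  rot=[
    [0,0,8],
    [0,0,16],
    [0,0,24],
    [0,0,32],
    [0,0,40],
    [0,0,48],
    [0,0,56],
    [0,0,64],
  ],
)

```text
t: 0.9
tool_pos: [0.4551, -0.3282, 0.2225]
ee_rot: [-3.142, -0.0, 1.406]
contact_force: [-1.0, -0.7, 0.3]
gripper_width: 0.0881
```

```bash
python3 -c "
from workcell import bot
s=bot.observe();print({k:s[k].round(4) if hasattr(s[k],'round') else s[k] for k in ('t','tool_pos','ee_rot','contact_force','joint_pos')})"
```

```text
{'t': 0.9, 'tool_pos': array([ 0.4551, -0.3282,  0.2225]), 'ee_rot': array([-3.1415e+00, -4.0000e-04,  1.4055e+00]), 'contact_force': array([-0.9746, -0.671 ,  0.2702]), 'joint_pos': array([ 0.8392,  0.3318, -0.3816,  1.7343,  0.136 ,  1.1018,  0.2495])}
```

Request:
send_rows(
  claw=[0,0,0,0,0,0,0,0],
  travel=[
    [3,3,-1],
    [6,6,-2],
    [9,9,-4],
    [12,12,-6],
    [15.9,14.6,-8],
    [15.9,14.6,-12],
    [15.9,14.6,-16],
    [15.9,14.6,-18],
  ],
  rot=[
    [0,0,5],
    [0,0,10],
    [0,0,10],
    [0,0,10],
    [0,0,10],
    [0,0,10],
    [0,0,10],
    [0,0,10],
  ],
)

```text
t: 1.7
tool_pos: [0.6106, -0.1834, 0.0384]
ee_rot: [-3.136, -0.001, 1.574]
contact_force: [0.3, -0.8, 0.7]
gripper_width: 0.0879
```

Request:
send_rows(
  claw=[0,0,0,0,0],
  travel=[
    [0,0,-1],
    [0,0,-2],
    [0,0,-3],
    [0,0,-3.6],
    [0,0,-3.6],
  ],
  rot=[
    [0,0,0],
    [0,0,0],
    [0,0,0],
    [0,0,0],
    [0,0,0],
  ],
)

```text
t: 2.2
tool_pos: [0.6126, -0.1844, 0.0064]
ee_rot: [-3.141, -0.0, 1.573]
contact_force: [0.9, 0.3, -0.0]
gripper_width: 0.0874
```

Close gently, reopen, turn 90° and close again, so the lid ends up centred both ways.

Request:
send_rows(
  claw=[255,255,255,255,255,255,255,255],
  travel=[
    [0,0,0],
    [0,0,0],
    [0,0,0],
    [0,0,0],
    [0,0,0],
    [0,0,0],
    [0,0,0],
    [0,0,0],
  ],
  rot=[
    [0,0,0],
    [0,0,0],
    [0,0,0],
    [0,0,0],
    [0,0,0],
    [0,0,0],
    [0,0,0],
    [0,0,0],
  ],
  grip_force=12,
)

```text
t: 3.0
tool_pos: [0.6129, -0.1844, 0.0069]
ee_rot: [3.141, 0.0, 1.573]
contact_force: [-1.3, 0.5, 4.4]
gripper_width: 0.0547
```

Request:
send_rows(
  claw=[0,0,0,0,0],
  travel=[
    [0,0,0],
    [0,0,0],
    [0,0,0],
    [0,0,0],
    [0,0,0],
  ],
  rot=[
    [0,0,0],
    [0,0,0],
    [0,0,0],
    [0,0,0],
    [0,0,0],
  ],
)

```text
t: 3.5
tool_pos: [0.6127, -0.1843, 0.0065]
ee_rot: [-3.141, -0.0, 1.573]
contact_force: [0.3, -0.0, -0.2]
gripper_width: 0.0874
```

Request:
send_rows(
  claw=[0,0,0,0,0,0,0,0],
  travel=[
    [0,0,0],
    [0,0,0],
    [0,0,0],
    [0,0,0],
    [0,0,0],
    [0,0,0],
    [0,0,0],
    [0,0,0],
  ],
  rot=[
    [0,0,8],
    [0,0,16],
    [0,0,24],
    [0,0,32],
    [0,0,40],
    [0,0,48],
    [0,0,56],
    [0,0,64],
  ],
)

```text
t: 4.3
tool_pos: [0.6128, -0.1845, 0.0066]
ee_rot: [-3.142, 0.0, 2.696]
contact_force: [-0.6, -0.1, 0.1]
gripper_width: 0.088
```

Request:
send_rows(
  claw=[0,0,0,0,255,255,255,255],
  travel=[
    [0,0,0],
    [0,0,0],
    [0,0,0],
    [0,0,0],
    [0,0,0],
    [0,0,0],
    [0,0,0],
    [0,0,0],
  ],
  rot=[
    [0,0,8],
    [0,0,16],
    [0,0,24],
    [0,0,26],
    [0,0,26],
    [0,0,26],
    [0,0,26],
    [0,0,26],
  ],
  grip_force=30,
)

```text
t: 5.1
tool_pos: [0.6128, -0.1843, 0.0067]
ee_rot: [-3.141, 0.0, -3.14]
contact_force: [-0.1, 0.4, -0.0]
gripper_width: 0.0592
```

Request:
send_rows(
  claw=[255,255,255,255,255,255,255,255],
  travel=[
    [0,0,0],
    [0,0,0],
    [0,0,0.5],
    [0,0,1],
    [0,0,3],
    [0,0,7],
    [0,0,11],
    [0,0,14],
  ],
  rot=[
    [0,0,0],
    [0,0,0],
    [0,0,0],
    [0,0,0],
    [0,0,0],
    [0,0,0],
    [0,0,0],
    [0,0,0],
  ],
)

```text
t: 5.9
tool_pos: [0.6133, -0.1842, 0.1496]
ee_rot: [-3.141, 0.002, -3.139]
contact_force: [-0.0, -0.2, -1.0]
gripper_width: 0.0549
```

```bash
python3 -c "
from workcell import bot
s=bot.observe();print({k:s[k].round(4) if hasattr(s[k],'round') else s[k] for k in ('t','tool_pos','ee_rot','contact_force','joint_pos','gripper_width')})"
```

```text
{'t': 5.9, 'tool_pos': array([ 0.6133, -0.1842,  0.1496]), 'ee_rot': array([-3.1413e+00,  1.9000e-03, -3.1388e+00]), 'contact_force': array([-0.0303, -0.2434, -0.9765]), 'joint_pos': array([ 0.7761,  0.6529, -0.8491,  1.596 ,  0.5275,  1.1342,  1.3748]), 'gripper_width': 0.05485210765337298}
```

Request:
send_rows(
  claw=[255,255,255,255,255,255,255,255],
  travel=[
    [0,1,3],
    [0,5,5],
    [-1,9,5],
    [-1,14,5],
    [-2,19,5],
    [-2,24,5],
    [-3,29,5],
    [-3,33,5],
  ],
  rot=[
    [0,0,0],
    [0,0,0],
    [0,0,0],
    [0,0,0],
    [0,0,0],
    [0,0,0],
    [0,0,0],
    [0,0,0],
  ],
)

```text
t: 6.7
tool_pos: [0.5813, 0.1486, 0.1974]
ee_rot: [3.141, 0.0, -3.137]
contact_force: [0.6, -0.7, -1.6]
gripper_width: 0.0544
```

Run:
```python
from h import *
t=np.linspace(0,2*np.pi,60); rows=[]
for X,r in (((.574,.246),.0165),((.549,.0985),.0205)):
    row=[]
    for n in ("top","scene"):
        p=cv2.imread(f"pics/{n}0.png"); S=10
        c=proj(n,[X[0],X[1],.055])[0].astype(int); w=19
        im=p[c[1]-15:c[1]+15,c[0]-20:c[0]+20]
        im=cv2.resize(im,None,fx=S,fy=S,interpolation=cv2.INTER_CUBIC)
        raw=im.copy()
        for z,rr in ((.08,r),):
            q=proj(n,np.c_[X[0]+rr*np.cos(t),X[1]+rr*np.sin(t),0*t+z]); q=((q-[c[0]-20,c[1]-15]+.5)*S).astype(np.int32)
            cv2.polylines(im,[q],True,(0,255,0),1)
        a=np.deg2rad({.0165:79.6,.0205:4.5}[r]); 
        sq=np.array([[1,1],[1,-1],[-1,-1],[-1,1]])*.036@np.array([[np.cos(a),np.sin(a)],[-np.sin(a),np.cos(a)]])+X
        q=proj(n,np.c_[sq,[.022]*4]); q=((q-[c[0]-20,c[1]-15]+.5)*S).astype(np.int32); cv2.polylines(im,[q],True,(255,255,0),1)
        row.append(im)
    rows.append(np.hstack(row))
cv2.imwrite("pics/jars.png",np.vstack(rows))
```

```text
(no output)
```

View pics/jars.png

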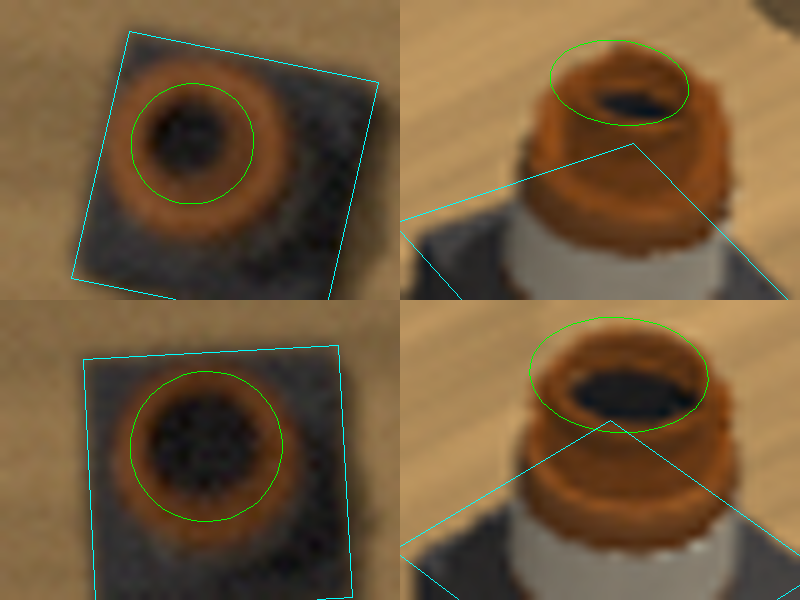

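Request:
send_rows(
  claw=[255,255,255,255,255,255],
  travel=[
    [0,3,0],
    [-0.5,6,-1],
    [-0.8,9,-3],
    [-0.8,9.9,-5],
    [-0.8,9.9,-6],
    [-0.8,9.9,-6],
  ],
  rot=[
    [0,0,0],
    [0,0,0],
    [0,0,0],
    [0,0,0],
    [0,0,0],
    [0,0,0],
  ],
)

```text
t: 7.3
tool_pos: [0.5744, 0.2427, 0.1349]
ee_rot: [-3.139, -0.003, -3.14]
contact_force: [0.2, -0.3, -1.6]
gripper_width: 0.0543
```

Run:
```python
from h import *
p,d=camera("scene"); cv2.imwrite("pics/s2.png",p[:,:,::-1])
print({k:np.round(v,4) for k,v in bot.observe().items() if k in("t","tool_pos","ee_rot","contact_force","joint_pos")})
im=p[150:270,340:460,::-1]; cv2.imwrite("pics/s2c.png",cv2.resize(im,None,fx=5,fy=5,interpolation=cv2.INTER_CUBIC))
```

```text
{'t': np.float64(7.35), 'joint_pos': array([ 0.1045,  0.651 , -0.8652,  1.6468,  0.5437,  1.1034,  0.6582]), 'tool_pos': array([0.5751, 0.2426, 0.136 ]), 'ee_rot': array([-3.1400e+00, -1.1000e-03, -3.1407e+00]), 'contact_force': array([-0.0531,  0.3388, -1.7671])}
```

View pics/s2c.png

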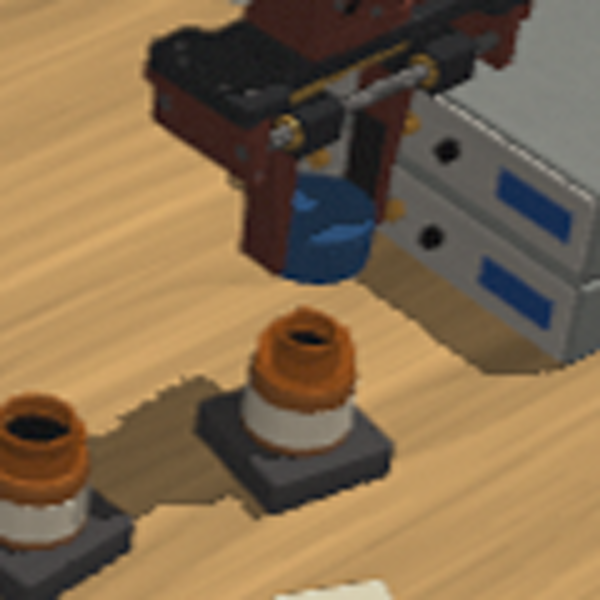

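Request:
send_rows(
  claw=[255,255,255,255],
  travel=[
    [-0.1,0.4,0],
    [-0.1,0.4,-2],
    [-0.1,0.4,-4.2],
    [-0.1,0.4,-4.2],
  ],
  rot=[
    [0,0,0],
    [0,0,0],
    [0,0,0],
    [0,0,0],
  ],
)

```text
t: 7.75
tool_pos: [0.5733, 0.2468, 0.0931]
ee_rot: [-3.14, -0.002, -3.141]
contact_force: [-0.9, -0.4, -1.8]
gripper_width: 0.0545
```

Request:
send_rows(
  claw=[255,255,255,255],
  travel=[
    [0,0,-0.2],
    [0,0,-0.4],
    [0,0,-0.6],
    [0,0,-0.6],
  ],
  rot=[
    [0,0,0],
    [0,0,0],
    [0,0,0],
    [0,0,0],
  ],
)

```text
t: 8.15
tool_pos: [0.574, 0.2486, 0.0891]
ee_rot: [3.141, 0.001, -3.139]
contact_force: [-0.4, -0.1, -2.6]
gripper_width: 0.0546
```

Request:
send_rows(
  claw=[255,255,255],
  travel=[
    [0,0,-0.2],
    [0,0,-0.4],
    [0,0,-0.4],
  ],
  rot=[
    [0,0,0],
    [0,0,0],
    [0,0,0],
  ],
)

```text
t: 8.45
tool_pos: [0.5737, 0.2485, 0.0844]
ee_rot: [-3.141, -0.0, -3.139]
contact_force: [0.4, -0.6, -1.5]
gripper_width: 0.0549
```

Request:
send_rows(
  claw=[255,255,255],
  travel=[
    [0.05,-0.2,0],
    [0.05,-0.2,0],
    [0.05,-0.2,0],
  ],
  rot=[
    [0,0,0],
    [0,0,0],
    [0,0,0],
  ],
)

```text
t: 8.75
tool_pos: [0.5744, 0.2465, 0.0847]
ee_rot: [3.142, 0.0, -3.139]
contact_force: [-0.4, -0.4, -1.2]
gripper_width: 0.0546
```

Request:
send_rows(
  claw=[255,255,255],
  travel=[
    [0,0,-0.1],
    [0,0,-0.2],
    [0,0,-0.2],
  ],
  rot=[
    [0,0,0],
    [0,0,0],
    [0,0,0],
  ],
)

```text
t: 9.05
tool_pos: [0.5743, 0.2467, 0.0827]
ee_rot: [3.141, 0.0, -3.139]
contact_force: [-0.7, -0.4, -0.1]
gripper_width: 0.0547
```

Request:
send_rows(
  claw=[255,255,255],
  travel=[
    [0,0,-0.1],
    [0,0,-0.2],
    [0,0,-0.2],
  ],
  rot=[
    [0,0,0],
    [0,0,0],
    [0,0,0],
  ],
)

```text
t: 9.35
tool_pos: [0.5748, 0.2471, 0.0808]
ee_rot: [3.141, 0.001, -3.139]
contact_force: [1.6, 1.3, -1.3]
gripper_width: 0.0545
```

Request:
send_rows(
  claw=[255,255,255],
  travel=[
    [0.05,0.05,-0.1],
    [0.05,0.05,-0.2],
    [0.05,0.05,-0.2],
  ],
  rot=[
    [0,0,0],
    [0,0,0],
    [0,0,0],
  ],
)

```text
t: 9.65
tool_pos: [0.5747, 0.2471, 0.0784]
ee_rot: [-3.142, -0.0, -3.139]
contact_force: [0.9, 0.7, -1.2]
gripper_width: 0.0543
```

Request:
send_rows(
  claw=[255,255,255],
  travel=[
    [0,0,-0.1],
    [0,0,-0.2],
    [0,0,-0.2],
  ],
  rot=[
    [0,0,0],
    [0,0,0],
    [0,0,0],
  ],
)

```text
t: 9.95
tool_pos: [0.5745, 0.2469, 0.0763]
ee_rot: [-3.141, -0.001, -3.139]
contact_force: [-1.4, -1.6, -1.3]
gripper_width: 0.0543
```

Request:
send_rows(
  claw=[255,255,255],
  travel=[
    [0,0,-0.1],
    [0,0,-0.2],
    [0,0,-0.2],
  ],
  rot=[
    [0,0,0],
    [0,0,0],
    [0,0,0],
  ],
)

```text
t: 10.25
tool_pos: [0.5748, 0.2472, 0.0748]
ee_rot: [3.141, 0.0, -3.139]
contact_force: [0.3, 0.1, 0.8]
gripper_width: 0.0543
```

Request:
send_rows(
  claw=[255,255,255],
  travel=[
    [0,0,-0.1],
    [0,0,-0.2],
    [0,0,-0.2],
  ],
  rot=[
    [0,0,0],
    [0,0,0],
    [0,0,0],
  ],
)

```text
t: 10.55
tool_pos: [0.5755, 0.2476, 0.0729]
ee_rot: [3.141, 0.001, -3.139]
contact_force: [1.7, 0.8, 0.6]
gripper_width: 0.0547
```

Request:
send_rows(
  claw=[255,255,255],
  travel=[
    [0,0,-0.1],
    [0,0,-0.1],
    [0,0,-0.1],
  ],
  rot=[
    [0,0,0],
    [0,0,0],
    [0,0,0],
  ],
)

```text
t: 10.85
tool_pos: [0.5755, 0.2476, 0.0727]
ee_rot: [3.141, 0.002, -3.139]
contact_force: [0.0, -0.3, 7.5]
gripper_width: 0.0539
```

Request:
send_rows(
  claw=[255,255,255,255,255,255,255,255],
  travel=[
    [0,0,0],
    [0,0,0],
    [0,0,0],
    [0,0,0],
    [0,0,0],
    [0,0,0],
    [0,0,0],
    [0,0,0],
  ],
  rot=[
    [0,0,-6],
    [0,0,-12],
    [0,0,-18],
    [0,0,-24],
    [0,0,-30],
    [0,0,-36],
    [0,0,-40],
    [0,0,-40],
  ],
)

```text
t: 11.65
tool_pos: [0.5756, 0.248, 0.0728]
ee_rot: [3.139, 0.001, 2.444]
contact_force: [0.1, 1.6, 5.5]
gripper_width: 0.0547
```

Request:
send_rows(
  claw=[255,255,255,255,255,255,255,255],
  travel=[
    [0,0,1.5],
    [0,0,4],
    [0,0,6],
    [-0.8,-4.5,6],
    [-1.7,-9.5,6],
    [-2.6,-14,6],
    [-2.6,-14.8,6],
    [-2.6,-14.8,6],
  ],
  rot=[
    [0,0,0],
    [0,0,0],
    [0,0,0],
    [0,0,8],
    [0,0,16],
    [0,0,24],
    [0,0,32],
    [0,0,40],
  ],
)

```text
t: 12.45
tool_pos: [0.5482, 0.0953, 0.1315]
ee_rot: [-3.139, -0.002, -3.138]
contact_force: [0.0, 0.9, -1.5]
gripper_width: 0.0543
```

Request:
send_rows(
  claw=[255,255,255],
  travel=[
    [0,0,-1.5],
    [0,0,-3.3],
    [0,0,-3.3],
  ],
  rot=[
    [0,0,0],
    [0,0,0],
    [0,0,0],
  ],
)

```text
t: 12.75
tool_pos: [0.5467, 0.0988, 0.0959]
ee_rot: [-3.141, -0.005, 3.141]
contact_force: [0.1, -0.2, -1.8]
gripper_width: 0.0545
```

Request:
send_rows(
  claw=[255,255,255],
  travel=[
    [0,0,0],
    [0,0,0],
    [0,0,0],
  ],
  rot=[
    [0,0,0],
    [0,0,0],
    [0,0,0],
  ],
)

```text
t: 13.05
tool_pos: [0.5491, 0.0996, 0.0993]
ee_rot: [3.141, 0.001, -3.139]
contact_force: [0.2, 1.5, -1.5]
gripper_width: 0.0546
```

Request:
send_rows(
  claw=[255,255,255,255,255],
  travel=[
    [0.05,0,-0.5],
    [0.05,0,-0.9],
    [0.05,0,-1.3],
    [0.05,0,-1.5],
    [0.05,0,-1.5],
  ],
  rot=[
    [0,0,0],
    [0,0,0],
    [0,0,0],
    [0,0,0],
    [0,0,0],
  ],
)

```text
t: 13.55
tool_pos: [0.5492, 0.0992, 0.0833]
ee_rot: [3.141, -0.0, -3.139]
contact_force: [0.1, -0.8, -1.1]
gripper_width: 0.0543
```

Request:
send_rows(
  claw=[255,255,255],
  travel=[
    [0,0,-0.1],
    [0,0,-0.2],
    [0,0,-0.2],
  ],
  rot=[
    [0,0,0],
    [0,0,0],
    [0,0,0],
  ],
)

```text
t: 13.85
tool_pos: [0.5495, 0.0993, 0.0817]
ee_rot: [3.141, 0.0, -3.139]
contact_force: [0.9, 1.2, -1.5]
gripper_width: 0.0541
```

Request:
send_rows(
  claw=[255,255,255],
  travel=[
    [0,0,-0.1],
    [0,0,-0.2],
    [0,0,-0.2],
  ],
  rot=[
    [0,0,0],
    [0,0,0],
    [0,0,0],
  ],
)

```text
t: 14.15
tool_pos: [0.5495, 0.0993, 0.0797]
ee_rot: [3.141, 0.0, -3.139]
contact_force: [1.2, 1.6, -1.5]
gripper_width: 0.0546
```

Request:
send_rows(
  claw=[255,255,255],
  travel=[
    [0,0,-0.1],
    [0,0,-0.2],
    [0,0,-0.2],
  ],
  rot=[
    [0,0,0],
    [0,0,0],
    [0,0,0],
  ],
)

```text
t: 14.45
tool_pos: [0.5495, 0.0993, 0.0776]
ee_rot: [3.141, 0.0, -3.139]
contact_force: [2.3, 1.2, -0.8]
gripper_width: 0.0541
```

Request:
send_rows(
  claw=[255,255,255],
  travel=[
    [0,0,-0.1],
    [0,0,-0.1],
    [0,0,-0.1],
  ],
  rot=[
    [0,0,0],
    [0,0,0],
    [0,0,0],
  ],
)

```text
t: 14.75
tool_pos: [0.5496, 0.0993, 0.0772]
ee_rot: [3.142, 0.001, -3.139]
contact_force: [0.2, 0.2, 5.5]
gripper_width: 0.0544
```

Request:
send_rows(
  claw=[255,255,255,255,255],
  travel=[
    [0,0,-0.05],
    [0,0,-0.1],
    [0,0,-0.15],
    [0,0,-0.2],
    [0,0,-0.2],
  ],
  rot=[
    [0,0,-8],
    [0,0,-16],
    [0,0,-24],
    [0,0,-32],
    [0,0,-32],
  ],
)

```text
t: 15.25
tool_pos: [0.5495, 0.0997, 0.0749]
ee_rot: [3.141, 0.001, 2.584]
contact_force: [1.6, 2.2, 3.3]
gripper_width: 0.0543
```

Request:
send_rows(
  claw=[255,255,255,255,255,255,255,255],
  travel=[
    [0,0,-0.06],
    [0,0,-0.12],
    [0,0,-0.18],
    [0,0,-0.24],
    [0,0,-0.3],
    [0,0,-0.36],
    [0,0,-0.42],
    [0,0,-0.48],
  ],
  rot=[
    [0,0,-8],
    [0,0,-16],
    [0,0,-24],
    [0,0,-32],
    [0,0,-40],
    [0,0,-48],
    [0,0,-56],
    [0,0,-64],
  ],
)

```text
t: 16.05
tool_pos: [0.5494, 0.0998, 0.0702]
ee_rot: [3.141, -0.001, 1.468]
contact_force: [0.2, 2.4, 4.6]
gripper_width: 0.0544
```

Request:
send_rows(
  claw=[255,255,255,255],
  travel=[
    [0,0,-0.05],
    [0,0,-0.1],
    [0,0,-0.15],
    [0,0,-0.15],
  ],
  rot=[
    [0,0,-8],
    [0,0,-16],
    [0,0,-24],
    [0,0,-24],
  ],
)

```text
t: 16.45
tool_pos: [0.5498, 0.0996, 0.0691]
ee_rot: [3.141, -0.001, 1.05]
contact_force: [0.5, 0.9, 6.4]
gripper_width: 0.0544
```

Request:
send_rows(
  claw=[255,255,255,255,255],
  travel=[
    [0,0,-0.03],
    [0,0,-0.06],
    [0,0,-0.06],
    [0,0,-0.06],
    [0,0,-0.06],
  ],
  rot=[
    [0,0,-7],
    [0,0,-14],
    [0,0,-21],
    [0,0,-28],
    [0,0,-28],
  ],
)

```text
t: 16.95
tool_pos: [0.5502, 0.0996, 0.069]
ee_rot: [3.14, -0.002, 0.563]
contact_force: [0.7, 1.7, 10.7]
gripper_width: 0.0545
```

Request:
send_rows(
  claw=[0,0,0,0,0,0,0,0],
  travel=[
    [0,0,0.1],
    [0,0,0.1],
    [0,0,0.1],
    [0,0,0.1],
    [0,0,2],
    [0,0,6],
    [0,0,10],
    [0,0,14],
  ],
  rot=[
    [0,0,0],
    [0,0,0],
    [0,0,0],
    [0,0,0],
    [0,0,0],
    [0,0,0],
    [0,0,0],
    [0,0,0],
  ],
)

```text
t: 17.75
tool_pos: [0.5488, 0.0989, 0.2089]
ee_rot: [-3.141, 0.001, 0.562]
contact_force: [1.4, 1.2, 0.7]
gripper_width: 0.0876
```

Request:
send_rows(
  claw=[0,0,0,0,0,0,0,0],
  travel=[
    [-1,-4,0],
    [-2,-8,0],
    [-3,-12,0],
    [-4,-17,0],
    [-5,-22,0],
    [-6,-27,0],
    [-7,-32,0],
    [-8,-36,0],
  ],
  rot=[
    [0,0,4],
    [0,0,8],
    [0,0,12],
    [0,0,16],
    [0,0,20],
    [0,0,24],
    [0,0,28],
    [0,0,32],
  ],
)

```text
t: 18.55
tool_pos: [0.4681, -0.2634, 0.2076]
ee_rot: [-3.141, 0.0, 1.122]
contact_force: [0.3, -0.4, -0.3]
gripper_width: 0.0878
```

Run:
```python
from h import *
print({k:np.round(v,4) for k,v in bot.observe().items() if k in("t","tool_pos","ee_rot","contact_force","joint_pos")})
for n in ("scene","top"):
    p,d=camera(n); p=p[:,:,::-1].copy(); cv2.imwrite(f"pics/{n}3.png",p); C=cloud(n,d)
    m=cv2.inRange(cv2.cvtColor(p,cv2.COLOR_BGR2HSV),(103,120,40),(125,255,255))
    k,l,s,c=cv2.connectedComponentsWithStats(m)
    for i in range(1,k):
        if 150<s[i,4]<900: 
            b=(l==i)&(d>0); print(n,s[i],c[i].round(1),"zmed top", np.percentile(C[b][:,2],[50,75,90]).round(4),"at .0748",ray(n,c[i],.0748).round(4),"at .012",ray(n,c[i],.01225).round(4))
p=cv2.imread("pics/scene3.png"); cv2.imwrite("pics/s3c.png",cv2.resize(p[190:290,280:440],None,fx=5,fy=5,interpolation=cv2.INTER_CUBIC))
```

```text
{'t': np.float64(18.55), 'joint_pos': array([ 0.5253,  0.2821, -0.1264,  1.8222,  0.0412,  1.0401, -0.0656]), 'tool_pos': array([ 0.4681, -0.2634,  0.2076]), 'ee_rot': array([-3.1413e+00,  4.0000e-04,  1.1222e+00]), 'contact_force': array([ 0.2748, -0.3634, -0.2659])}
scene [283   0  19  36 617] [292.2  16.5] zmed top [-0.4095 -0.3996 -0.3932] at .0748 [[-0.7237  0.8488  0.0748]] at .012 [[-0.8781  0.9567  0.0122]]
scene [336 225  23  22 422] [346.7 235.2] zmed top [0.0854 0.087  0.0882] at .0748 [[0.5526 0.0998 0.0748]] at .012 [[0.4983 0.149  0.0122]]
scene [135 309  28  27 579] [148.6 321.6] zmed top [0.0231 0.0246 0.0258] at .0748 [[ 0.5231 -0.3716  0.0748]] at .012 [[ 0.4665 -0.3594  0.0123]]
top [270 224  21  20 308] [279.8 233.3] zmed top [0.0863 0.0881 0.0898] at .0748 [[0.5493 0.0997 0.0748]] at .012 [[0.5591 0.1034 0.0123]]
```

View pics/s3c.png

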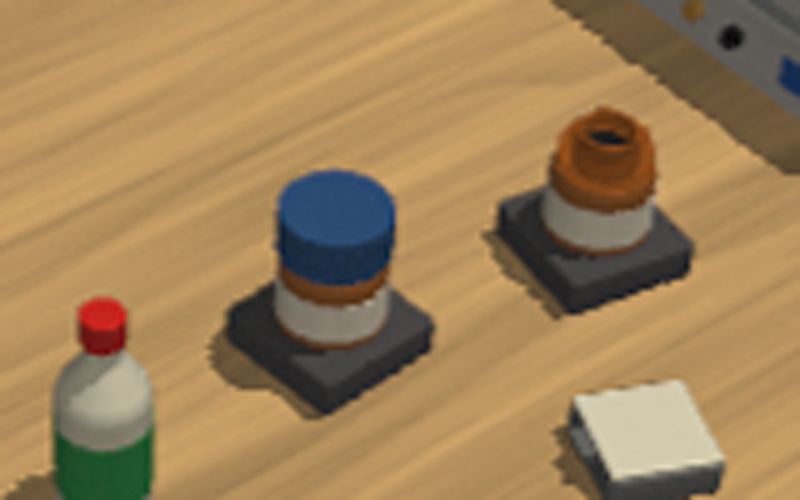

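Lid 1 dropped over the narrow neck and spun there, so it belongs on jar A (wide neck). It is now screwed home there: top at 0.087 m, as expected. Next is lid 2, starting the same way with two centring grasps.

Request:
send_rows(
  claw=[0,0,0,0,0,0,0,0],
  travel=[
    [0,-3,0],
    [-0.2,-7,-2],
    [-0.3,-9.8,-5],
    [-0.3,-9.8,-9],
    [-0.3,-9.8,-13],
    [-0.3,-9.8,-15],
    [-0.3,-9.8,-15],
    [-0.3,-9.8,-15],
  ],
  rot=[
    [0,0,8],
    [0,0,16],
    [0,0,24],
    [0,0,26],
    [0,0,26],
    [0,0,26],
    [0,0,26],
    [0,0,26],
  ],
)

```text
t: 19.45
tool_pos: [0.4666, -0.3584, 0.058]
ee_rot: [-3.141, -0.001, 1.574]
contact_force: [-0.2, -0.2, 1.4]
gripper_width: 0.0878
```

Request:
send_rows(
  claw=[0,0,0,0,0,0],
  travel=[
    [-0.15,-0.25,-1],
    [-0.15,-0.25,-2.5],
    [-0.15,-0.25,-4],
    [-0.15,-0.25,-5.1],
    [-0.15,-0.25,-5.1],
    [-0.15,-0.25,-5.1],
  ],
  rot=[
    [0,0,0],
    [0,0,0],
    [0,0,0],
    [0,0,0],
    [0,0,0],
    [0,0,0],
  ],
)

```text
t: 20.05
tool_pos: [0.4646, -0.3611, 0.0063]
ee_rot: [-3.141, -0.001, 1.573]
contact_force: [0.7, -1.0, 0.2]
gripper_width: 0.0879
```

Request:
send_rows(
  claw=[255,255,255,255,255,255,255,255],
  travel=[
    [0,0,0],
    [0,0,0],
    [0,0,0],
    [0,0,0],
    [0,0,0],
    [0,0,0],
    [0,0,0],
    [0,0,0],
  ],
  rot=[
    [0,0,0],
    [0,0,0],
    [0,0,0],
    [0,0,0],
    [0,0,0],
    [0,0,0],
    [0,0,0],
    [0,0,0],
  ],
  grip_force=12,
)

```text
t: 20.85
tool_pos: [0.4648, -0.3615, 0.007]
ee_rot: [3.141, 0.0, 1.573]
contact_force: [-1.4, -0.1, 4.6]
gripper_width: 0.0553
```

Request:
send_rows(
  claw=[46,46,46,46],
  travel=[
    [0,0,0],
    [0,0,0],
    [0,0,0],
    [0,0,0],
  ],
  rot=[
    [0,0,0],
    [0,0,0],
    [0,0,0],
    [0,0,0],
  ],
)

```text
t: 21.25
tool_pos: [0.4647, -0.3612, 0.0066]
ee_rot: [-3.141, -0.0, 1.573]
contact_force: [1.0, -0.3, -0.5]
gripper_width: 0.0719
```

Opening is 72 mm as planned; now the 70° turn and the firm grasp.

Request:
send_rows(
  claw=[46,46,46,46,46,46,46,46],
  travel=[
    [0,0,0],
    [0,0,0],
    [0,0,0],
    [0,0,0],
    [0,0,0],
    [0,0,0],
    [0,0,0],
    [0,0,0],
  ],
  rot=[
    [0,0,8],
    [0,0,16],
    [0,0,24],
    [0,0,32],
    [0,0,40],
    [0,0,48],
    [0,0,56],
    [0,0,64],
  ],
)

```text
t: 22.05
tool_pos: [0.4647, -0.3614, 0.0067]
ee_rot: [-3.142, -0.0, 2.696]
contact_force: [0.3, -0.0, -0.5]
gripper_width: 0.0721
```

Request:
send_rows(
  claw=[46,46,255,255,255,255,255,255],
  travel=[
    [0,0,0],
    [0,0,0],
    [0,0,0],
    [0,0,0],
    [0,0,0],
    [0,0,0],
    [0,0,0],
    [0,0,0],
  ],
  rot=[
    [0,0,6],
    [0,0,6],
    [0,0,6],
    [0,0,6],
    [0,0,6],
    [0,0,6],
    [0,0,6],
    [0,0,6],
  ],
  grip_force=30,
)

```text
t: 22.85
tool_pos: [0.4649, -0.3612, 0.0067]
ee_rot: [3.141, -0.0, 2.795]
contact_force: [-0.5, 0.3, -0.8]
gripper_width: 0.0543
```

Request:
send_rows(
  claw=[255,255,255,255,255,255,255,255],
  travel=[
    [0,0,0],
    [0,0,0.5],
    [0,0,1],
    [0,0,3],
    [0,0,7],
    [0,0,12],
    [0,0,17],
    [0,0,18],
  ],
  rot=[
    [0,0,0],
    [0,0,0],
    [0,0,0],
    [0,0,0],
    [0,0,0],
    [0,0,0],
    [0,0,0],
    [0,0,0],
  ],
)

```text
t: 23.65
tool_pos: [0.4674, -0.3626, 0.1934]
ee_rot: [-3.139, 0.009, 2.795]
contact_force: [1.4, 0.1, -1.2]
gripper_width: 0.0548
```

Run:
```python
from h import *
print({k:np.round(v,4) for k,v in bot.observe().items() if k in("t","tool_pos","ee_rot","contact_force","joint_pos","gripper_width")})
```

```text
{'t': np.float64(23.65), 'joint_pos': array([ 0.9886,  0.4335, -0.5519,  1.6952,  0.255 ,  1.0753,  1.5822]), 'tool_pos': array([ 0.4674, -0.3626,  0.1934]), 'ee_rot': array([-3.1387,  0.0089,  2.7951]), 'contact_force': array([ 1.3792,  0.1247, -1.1922]), 'gripper_width': np.float64(0.0548)}
```

Request:
send_rows(
  claw=[255,255,255,255,255,255,255,255],
  travel=[
    [0,3,0],
    [1,7.5,0],
    [2,12,0],
    [3,16.5,0],
    [4,21,0],
    [5,25.5,0],
    [6,30,0],
    [6,33,0],
  ],
  rot=[
    [0,0,0],
    [0,0,0],
    [0,0,4],
    [0,0,8],
    [0,0,12],
    [0,0,16],
    [0,0,18],
    [0,0,18],
  ],
)

```text
t: 24.45
tool_pos: [0.5252, -0.0276, 0.1868]
ee_rot: [3.14, 0.001, 3.113]
contact_force: [0.7, -0.0, -1.9]
gripper_width: 0.0545
```

Request:
send_rows(
  claw=[255,255,255,255,255,255,255,255],
  travel=[
    [1,4.5,0],
    [2,9,0],
    [3,13.5,0],
    [4,18,0],
    [5,22.5,0],
    [5,26,-2],
    [5,27.8,-5],
    [5,27.8,-5],
  ],
  rot=[
    [0,0,0],
    [0,0,0],
    [0,0,0],
    [0,0,0],
    [0,0,0],
    [0,0,0],
    [0,0,0],
    [0,0,0],
  ],
)

```text
t: 25.25
tool_pos: [0.5714, 0.249, 0.1327]
ee_rot: [-3.141, -0.006, 3.114]
contact_force: [-0.8, 0.2, -1.6]
gripper_width: 0.0545
```

Request:
send_rows(
  claw=[255,255,255],
  travel=[
    [0,0,0],
    [0,0,0],
    [0,0,0],
  ],
  rot=[
    [0,0,0],
    [0,0,0],
    [0,0,0],
  ],
)

```text
t: 25.55
tool_pos: [0.5759, 0.2453, 0.138]
ee_rot: [3.142, 0.002, 3.107]
contact_force: [-0.6, 0.5, -0.7]
gripper_width: 0.0546
```

Request:
send_rows(
  claw=[255,255,255,255,255,255],
  travel=[
    [-0.05,0.2,-1],
    [-0.05,0.2,-2.5],
    [-0.05,0.2,-4.2],
    [-0.05,0.2,-4.7],
    [-0.05,0.2,-4.7],
    [-0.05,0.2,-4.7],
  ],
  rot=[
    [0,0,0],
    [0,0,0],
    [0,0,0],
    [0,0,0],
    [0,0,0],
    [0,0,0],
  ],
)

```text
t: 26.15
tool_pos: [0.5743, 0.2489, 0.0896]
ee_rot: [3.141, -0.0, 3.109]
contact_force: [0.2, 0.3, -0.6]
gripper_width: 0.0547
```

Request:
send_rows(
  claw=[255,255,255,255],
  travel=[
    [0.05,-0.15,-0.2],
    [0.05,-0.15,-0.4],
    [0.05,-0.15,-0.4],
    [0.05,-0.15,-0.4],
  ],
  rot=[
    [0,0,0],
    [0,0,0],
    [0,0,0],
    [0,0,0],
  ],
)

```text
t: 26.55
tool_pos: [0.5748, 0.2472, 0.0859]
ee_rot: [3.142, 0.0, 3.109]
contact_force: [-0.4, -0.3, -1.2]
gripper_width: 0.0547
```

Request:
send_rows(
  claw=[255,255,255],
  travel=[
    [0,0,-0.1],
    [0,0,-0.2],
    [0,0,-0.2],
  ],
  rot=[
    [0,0,0],
    [0,0,0],
    [0,0,0],
  ],
)

```text
t: 26.85
tool_pos: [0.5747, 0.2471, 0.0836]
ee_rot: [-3.142, -0.0, 3.109]
contact_force: [0.4, 0.3, -1.6]
gripper_width: 0.0547
```

Request:
send_rows(
  claw=[255,255,255],
  travel=[
    [0,0,-0.1],
    [0,0,-0.2],
    [0,0,-0.2],
  ],
  rot=[
    [0,0,0],
    [0,0,0],
    [0,0,0],
  ],
)

```text
t: 27.15
tool_pos: [0.5747, 0.2471, 0.0815]
ee_rot: [-3.142, -0.0, 3.109]
contact_force: [-0.6, 0.1, -1.4]
gripper_width: 0.0547
```

Request:
send_rows(
  claw=[255,255,255],
  travel=[
    [0,0,-0.1],
    [0,0,-0.2],
    [0,0,-0.2],
  ],
  rot=[
    [0,0,0],
    [0,0,0],
    [0,0,0],
  ],
)

```text
t: 27.45
tool_pos: [0.5748, 0.2471, 0.0797]
ee_rot: [3.142, -0.0, 3.109]
contact_force: [0.6, -0.3, -1.0]
gripper_width: 0.0547
```

Request:
send_rows(
  claw=[255,255,255],
  travel=[
    [0,0,-0.1],
    [0,0,-0.1],
    [0,0,-0.1],
  ],
  rot=[
    [0,0,0],
    [0,0,0],
    [0,0,0],
  ],
)

```text
t: 27.75
tool_pos: [0.575, 0.2473, 0.0789]
ee_rot: [3.141, 0.0, 3.109]
contact_force: [0.6, 0.1, -0.2]
gripper_width: 0.0546
```

Request:
send_rows(
  claw=[255,255,255],
  travel=[
    [0,0,-0.1],
    [0,0,-0.1],
    [0,0,-0.1],
  ],
  rot=[
    [0,0,0],
    [0,0,0],
    [0,0,0],
  ],
)

```text
t: 28.05
tool_pos: [0.5752, 0.2474, 0.0781]
ee_rot: [3.141, 0.001, 3.109]
contact_force: [1.4, 1.3, 1.1]
gripper_width: 0.0545
```

Request:
send_rows(
  claw=[255,255,255],
  travel=[
    [0,0,-0.05],
    [0,0,-0.05],
    [0,0,-0.05],
  ],
  rot=[
    [0,0,0],
    [0,0,0],
    [0,0,0],
  ],
)

```text
t: 28.35
tool_pos: [0.5754, 0.2475, 0.0774]
ee_rot: [3.141, 0.001, 3.109]
contact_force: [3.8, 3.2, 0.3]
gripper_width: 0.055
```

Request:
send_rows(
  claw=[255,255,255],
  travel=[
    [0.04,0.03,0],
    [0.07,0.05,-0.05],
    [0.07,0.05,-0.05],
  ],
  rot=[
    [0,0,0],
    [0,0,0],
    [0,0,0],
  ],
)

```text
t: 28.65
tool_pos: [0.5757, 0.2477, 0.0769]
ee_rot: [3.142, 0.0, 3.109]
contact_force: [3.5, 0.5, 1.9]
gripper_width: 0.0547
```

Request:
send_rows(
  claw=[255,255,255,255],
  travel=[
    [0,0,0],
    [0,0,-0.05],
    [0,0,-0.1],
    [0,0,-0.1],
  ],
  rot=[
    [0,0,-8],
    [0,0,-16],
    [0,0,-24],
    [0,0,-24],
  ],
)

```text
t: 29.05
tool_pos: [0.5759, 0.248, 0.0758]
ee_rot: [3.141, 0.001, 2.686]
contact_force: [5.2, 2.4, -2.1]
gripper_width: 0.0546
```

Request:
send_rows(
  claw=[255,255,255,255,255,255],
  travel=[
    [0.04,0.02,-0.1],
    [0.06,0.03,-0.17],
    [0.06,0.03,-0.23],
    [0.06,0.03,-0.29],
    [0.06,0.03,-0.35],
    [0.06,0.03,-0.35],
  ],
  rot=[
    [0,0,-8],
    [0,0,-16],
    [0,0,-24],
    [0,0,-32],
    [0,0,-40],
    [0,0,-40],
  ],
)

```text
t: 29.65
tool_pos: [0.576, 0.2476, 0.0722]
ee_rot: [-3.141, 0.001, 1.99]
contact_force: [2.3, 0.7, 1.3]
gripper_width: 0.0548
```

Request:
send_rows(
  claw=[255,255,255,255,255,255],
  travel=[
    [0.02,0,-0.08],
    [0.02,0,-0.14],
    [0.02,0,-0.2],
    [0.02,0,-0.26],
    [0.02,0,-0.32],
    [0.02,0,-0.32],
  ],
  rot=[
    [0,0,-8],
    [0,0,-16],
    [0,0,-24],
    [0,0,-32],
    [0,0,-40],
    [0,0,-40],
  ],
)

```text
t: 30.25
tool_pos: [0.5761, 0.2479, 0.0693]
ee_rot: [-3.142, 0.001, 1.296]
contact_force: [0.1, -0.7, 4.5]
gripper_width: 0.0546
```

Request:
send_rows(
  claw=[255,255,255,255,255],
  travel=[
    [0,0,-0.05],
    [0,0,-0.1],
    [0,0,-0.1],
    [0,0,-0.1],
    [0,0,-0.1],
  ],
  rot=[
    [0,0,-8],
    [0,0,-16],
    [0,0,-20],
    [0,0,-20],
    [0,0,-20],
  ],
)

```text
t: 30.75
tool_pos: [0.5766, 0.248, 0.0692]
ee_rot: [3.141, -0.001, 0.952]
contact_force: [0.6, 0.1, 9.9]
gripper_width: 0.0546
```

Request:
send_rows(
  claw=[255,255,255,255],
  travel=[
    [0,0,0],
    [0,0,0],
    [0,0,0],
    [0,0,0],
  ],
  rot=[
    [0,0,-8],
    [0,0,-16],
    [0,0,-20],
    [0,0,-20],
  ],
)

```text
t: 31.15
tool_pos: [0.5769, 0.2481, 0.0691]
ee_rot: [3.141, -0.001, 0.602]
contact_force: [2.3, -0.8, 10.0]
gripper_width: 0.0546
```

Request:
send_rows(
  claw=[0,0,0,0,0,0,0,0],
  travel=[
    [0,0,0.1],
    [0,0,0.1],
    [0,0,0.1],
    [0,0,0.1],
    [0,0,2],
    [0,0,6],
    [0,0,10],
    [0,0,14],
  ],
  rot=[
    [0,0,0],
    [0,0,0],
    [0,0,0],
    [0,0,0],
    [0,0,0],
    [0,0,0],
    [0,0,0],
    [0,0,0],
  ],
)

```text
t: 31.95
tool_pos: [0.5758, 0.2477, 0.2091]
ee_rot: [-3.141, 0.001, 0.597]
contact_force: [0.6, 0.6, 0.2]
gripper_width: 0.0879
```

Request:
send_rows(
  claw=[0,0,0,0,0,0,0,0],
  travel=[
    [-1,-4,0],
    [-3,-8,0],
    [-5,-12,0],
    [-7,-16,0],
    [-9,-20,0],
    [-11,-24,0],
    [-13,-28,0],
    [-13,-30,0],
  ],
  rot=[
    [0,0,0],
    [0,0,0],
    [0,0,0],
    [0,0,0],
    [0,0,0],
    [0,0,0],
    [0,0,0],
    [0,0,0],
  ],
)

```text
t: 32.75
tool_pos: [0.4433, -0.0555, 0.208]
ee_rot: [-3.141, 0.002, 0.593]
contact_force: [0.1, -0.2, -0.2]
gripper_width: 0.0876
```

Run:
```python
from h import *
print({k:np.round(v,4) for k,v in bot.observe().items() if k in("t","tool_pos","contact_force","gripper_width")})
for n in ("scene","top"):
    p,d=camera(n); p=p[:,:,::-1].copy(); cv2.imwrite(f"pics/{n}4.png",p); C=cloud(n,d)
    m=cv2.inRange(cv2.cvtColor(p,cv2.COLOR_BGR2HSV),(103,120,40),(125,255,255))
    k,l,s,c=cv2.connectedComponentsWithStats(m)
    for i in range(1,k):
        if 150<s[i,4]<900:
            b=(l==i)&(d>0)&(C[...,2]>.08)&(C[...,2]<.1)
            if b.sum()<30: continue
            P=C[cv2.erode(b.astype(np.uint8),np.ones((3,3)))>0]; P=P[P[:,2]>.084] if n=="scene" else P
            q=np.linalg.lstsq(np.c_[P[:,:2]-P[:,:2].mean(0),np.ones(len(P))],P[:,2],rcond=None)[0]
            print(n,c[i].round(1),"top z",np.median(P[:,2]).round(4),"slope",q[:2].round(3),"mid",ray(n,c[i],.0748).round(4))
p=cv2.imread("pics/scene4.png"); cv2.imwrite("pics/s4c.png",cv2.resize(p[180:400,120:440],None,fx=2.5,fy=2.5,interpolation=cv2.INTER_CUBIC))
```

```text
{'t': np.float64(32.75), 'tool_pos': array([ 0.4433, -0.0555,  0.208 ]), 'contact_force': array([ 0.0568, -0.2473, -0.179 ]), 'gripper_width': np.float64(0.0876)}
scene [401.5 217.2] top z 0.0868 slope [ 0.006 -0.01 ] mid [[0.5794 0.2483 0.0748]]
scene [346.7 235.2] top z 0.0868 slope [ 0.003 -0.011] mid [[0.5525 0.0998 0.0748]]
top [225.4 222.7] top z 0.0865 slope [-0.009 -0.017] mid [[0.5753 0.2478 0.0748]]
top [279.8 233.2] top z 0.0866 slope [-0.016  0.012] mid [[0.5496 0.0997 0.0748]]
```

View pics/s4c.png

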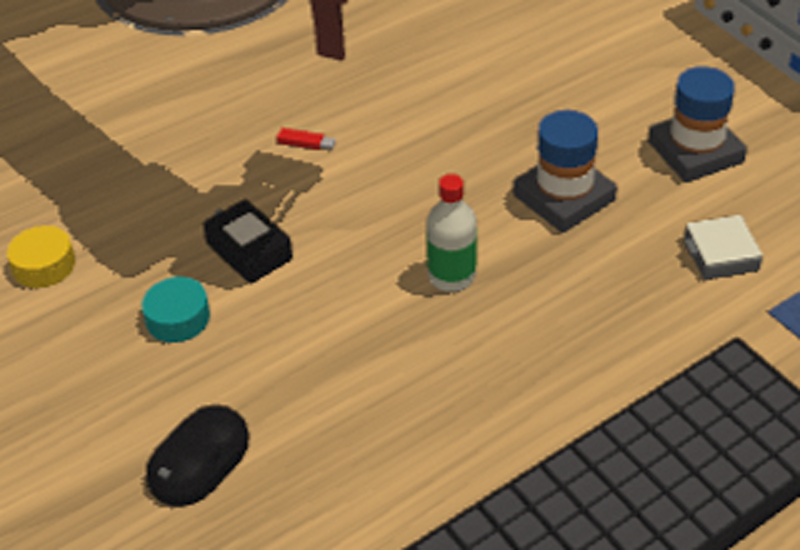

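Both lids sit level, with tops at 0.0865–0.0868 m (0.087 m is home). The bystanders stand where they were, and the robot is clear of everything.

```bash
python3 -c "
from workcell import bot
print(bot.finish_job(), bot.observe()['t'])"
```

```text
the job is handed in; nothing more can be done
the job is handed in; nothing more can be done
```

Both jars are closed, and I handed the job in about 33 s into the 72 s limit; no verdict is reported.

- **Fit found by trying:** the blue lid that lay nearer the cleaner bottle went first onto the narrow-necked jar. It dropped to the collar and turned 40° without sinking, so it was the loose one there. I lifted it off and screwed it onto the wide-necked jar, and the other blue lid went onto the narrow-necked one.
- **Screwing:** both lids sank with turning until they stopped, at the same tool height (69.0 and 69.1 mm) under about 10 N.
- **Height and level:** the final depth readings put both lid tops at 86.5–86.8 mm, where 87.05 mm is fully home. That leaves the centres about 5.5 mm below the rim points. Measured tilts are about 0.02 rad or less, against a limit of 0.07.
- **Position:** in the top view the lid centres are within about 1 mm of where the jars gripped them. The scene camera reads about 3 mm further in x, which I put down to a calibration offset because it read the first lid about 1.7 mm too far in x at the start.
- **Bystanders:** in the last picture the mouse, adapter, sample box, cleaner and turquoise lid stand where they were. I judged that by eye and did not measure it. The one yellow lid in that crop also looks unmoved; the other two fell outside it.

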